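# Set up a meal tray in the packing kitchen

## Task

Move the four dishes from the blue board onto the grey serving tray, keeping them upright and setting them down, not dropping them. In one row across the middle of the tray (halfway between its front and back edges) stand the long meal tray straight in front of the ticket holder, with its length pointing front to back, the big round soup cup straight in front of the cutlery beaker, and the square dessert tub in the very middle of the serving tray, midway between those two; then centre the small sauce pot on top of the meal tray. Leave the spray bottle and the paper roll alone.

Things in the scene. Friction and masses are not known exactly. Their poses are not given: they have to be found in the camera images.
- tray: Grey serving tray, fixed, 270 mm front to back by 360 mm wide; flat floor 8 mm above the bench, low black rim 14 mm high above the bench and 6 mm thick all round. Origin: centre of its underside, on the bench. +x points to its back edge, where the two holders stand (roughly away from the robot, give or take 15 degrees); +y points to its left as seen from the robot. It stands in the left or the right half of the bench, the blue board in the other.
- ticket: Ticket holder fixed on the tray's floor near its back edge, 100 mm left or right of the tray's middle and 100 mm behind it: an aluminium block 22 x 64 x 16 mm (64 mm across the tray) with an upright paper card, 65 mm high in all. Origin: centre of its underside, on the tray's floor; axes as the tray's, so -x is straight in front of it.
- cutlery: Cutlery beaker fixed on the tray's floor in the other back place (it and the ticket holder swap sides): a round steel beaker, 44 mm across and 50 mm high, with cutlery handles sticking up to about 85 mm. Origin: centre of its underside, on the tray's floor; axes as the tray's, so -x is straight in front of it.
- meal_mid (a point): Meal tray: the long, eight-cornered sealed white dish with a cream label on its flat lid, 112 mm long, 60 mm wide, 36 mm high, about 0.3 kg. Point: its centre, half-way up (18 mm above its underside); x along its length, y across, z up. The sides are upright; it is gripped across its 60 mm width.
- soup_mid (a point): Soup cup: upright round white cup with a flat black lid, 62 mm in diameter, 60 mm high, straight sides, about 0.25 kg. Point: its centre, half-way up (30 mm above its underside); z up.
- dessert_mid (a point): Dessert tub: square white tub with an aluminium lid, 52 x 52 mm, 40 mm high, upright sides, about 0.15 kg. Point: its centre, half-way up (20 mm above its underside); x and y square to its sides, z up.
- sauce_mid (a point): Sauce pot: the smallest, round white pot with a flat grey lid, 40 mm in diameter, 27 mm high, straight sides, about 50 g. Point: its centre, half-way up (13.5 mm above its underside); z up.
- board: Flat blue plastic board, fixed, 270 x 290 mm, 10 mm thick, on which the four dishes stand at the start, one near each corner in any order. Origin: centre of its underside, on the bench; z up.
- spray: Bystander: white spray bottle with blue head, 84 mm in diameter, 222 mm high, standing at one end of the bench. Origin: centre of its underside; z up.
- roll: Bystander: white paper roll standing on end, 160 mm in diameter, 190 mm high, at the other end of the bench. Origin: centre of its underside; z up.
Not all that is in view belongs to the job. Leave any turquoise look-alike of the part that bears dessert_mid alone.

How it is judged:
At the end, for the whole second after the job is handed in: Meal tray, soup cup and dessert tub stand on the tray within 15 mm of their places in the middle row, the meal tray lengthwise within 0.2 rad; the sauce pot rests on the meal tray, centred within 12 mm; all upright within 0.1 rad, released, at rest (y of meal_mid in the frame of ticket between -0.015 and 0.015 m and x of meal_mid in the frame of tray between -0.015 and 0.015 m and z of meal_mid in the frame of tray between 0.022 and 0.03 m and y of soup_mid in the frame of cutlery between -0.015 and 0.015 m and x of soup_mid in the frame of tray between -0.015 and 0.015 m and z of soup_mid in the frame of tray between 0.034 and 0.042 m and y of dessert_mid in the frame of tray between -0.015 and 0.015 m and x of dessert_mid in the frame of tray between -0.015 and 0.015 m and z of dessert_mid in the frame of tray between 0.024 and 0.032 m and angle between the x axis of meal_mid and the x axis of tray, either way round below 0.2 rad and horizontal distance between sauce_mid and meal_mid below 0.012 m and z of sauce_mid in the frame of meal_mid between 0.0275 and 0.0355 m and angle between each of meal_mid, soup_mid, dessert_mid, sauce_mid's own z axis and vertical below 0.1 rad and linear speed of each of meal, soup, dessert, sauce below 0.02 m/s); the robot touches nothing.
It fails at once if a dish is tipped more than about 45 degrees (angle between any of meal_mid, soup_mid, dessert_mid, sauce_mid's own z axis and vertical above 0.8 rad).
It fails at once if a dish is dropped (falls free by more than about 3 cm) ((contact force between the fingers and meal below 0.05 N and linear speed of meal above 0.75 m/s) or (contact force between the fingers and soup below 0.05 N and linear speed of soup above 0.75 m/s) or (contact force between the fingers and dessert below 0.05 N and linear speed of dessert above 0.75 m/s) or (contact force between the fingers and sauce below 0.05 N and linear speed of sauce above 0.75 m/s)).
It fails at once if the spray bottle or the paper roll is pushed more than 2 cm or knocked over (distance of any of spray, roll from where it was at the start of the episode above 0.02 m or angle between any of spray, roll's own z axis and vertical above 0.3 rad).
It also fails if it takes over 128 s, if anything falls off the work surface, if the arm or the gripper's body presses on something with over 40 N, if the wrist force passes 120 N, or if a joint passes its speed limit or range.

## Robot

A 6-joint arm with a two-finger parallel gripper is mounted at the origin on the work surface. World frame = base frame: x ahead of the robot, y to its left, z up, the work surface at z = 0. Lengths are in m, angles in rad, forces in N, time in s.
With the tool pointing down it reaches from about 0.225 to 0.875 m from the base axis. Payload 3.4 kg.
Tool frame: the origin (TCP) lies midway between the tips of the shut fingers; the grasp point (between the pads) lies 19 mm behind it; z points along the fingers, y is the line along which they close (so a half turn about z gives the same grasp; the last joint's range is limited). The gripper opens to 85 mm and grips with 20 to 120 N. Pads are 22 mm wide; open, the fingers measure 114 mm over their backs; the gripper's body (76 mm by 85 mm) begins 54 mm behind the grasp point. The pads swing forward as they close: fully open they stand 13 mm farther back than shut.
Start: joints at [1.057, 0.276, 1.505, -0, 1.361, -0.121], TCP at [0.22, 0.531, 0.231] pointing down, gripper open.
Joint ranges: [-2.89, 2.89], [-0.75, 2.08], [0.22, 2.7], [-1.18, 4.32], [0.11, 2.71], [-2.7, 2.7]. Speed limits (rad/s): [2.57, 2.57, 3.14, 3.14, 3.14, 3.14].

## Interface

Orientations are given as a unit quaternion [x, y, z, w].
In Python, from station import get_obs, camera, finish_job gives the robot as it stands.
- The arm moves only by the tool jog_arm, never from a script. Its argument "series" is a list of rows, each a list of 3 entries, a list of its own where there are three numbers: the opening, from 0 (shut) to 1 (fully open), then the shift along the tool's x, y, z in m, then the turn, a rotation vector about the tool's x, y, z in degrees. A call has 1 to 10 rows; each row shifts and turns the commanded pose from where the row before left it, along the tool's axes as they then stand; what a row does not reach is not made up. A row lasts 1/8 s, in which the tool goes at most 62.5 mm and 10.7 degrees, less where a joint would pass 70% of its speed; a pose out of reach is approached as far as the arm can. A call with a gripper value outside its range is refused whole. The fingers move at their own pace and stop on an object; "squeeze" is the grip in N (left out, the last holds). Time passes only in rows, so rows that do not move let the fingers close. It gives the time, the measured TCP pose, the force, the opening and the grip force at its end, in the units of the state.
- get_obs(): the state, without advancing time (a new reading comes with each control period).
- camera(name): name is "side" or "top" or "wrist"; returns a dict with "pixels" (480x640x3 uint8, red, green, blue), "fx", "fy", "cx", "cy" (pixels), "cam_to_world" (4x4, takes a point from camera to world coordinates); the wrist camera has in their place "hand_eye" (4x4, takes a point from camera to tool coordinates, whose origin is the TCP and whose axes are the flange's). Camera axes: x right, y up, looking along -z (the intrinsics and any distortion apply to the point x, -y, -z); pixel columns grow to the right and rows downward; lengths in m; the calibration is good to about 2 mm. The wrist camera is an equidistant fisheye: a pixel r from the principal point sees the ray r / f radians off the axis. A picture is of the moment at which its call begins: read the wrist's pose just before it. There is no depth.
- finish_job(): hands the job in; it is judged then, once.
The state is a dict: "time": time; "joint_positions": joint angles; "joint_vel": joint speeds; "effort": joint torques, N m; "position": TCP position; "ee_rot": TCP orientation; "wrist_force": force on the tool from outside, world axes, zero at the start; "wrist_torque": the same for the moment, N m; "opening": finger opening in m; "grip_force": force on a finger pad.
Only numpy, scipy, OpenCV 4.12 (cv2) and the standard library are available. Lean on these libraries where they do the work, as an engineer would, in place of code of your own. Each camera call takes 0.05 s, during which the arm holds its last target. There are 200 camera calls.

## Working session

There is one attempt and no reset: what is moved stays moved. The work goes in short steps, Python scripts to look and compute and a tool call to move; the robot and the scene stay as the last step left them, time stands still between calls to the robot, and variables do not carry over. Pictures are saved under pics/ and viewed, at most 14 in all, crops included, and the job is handed in when it is done.

Besides the shell and the picture viewer there is one more tool, called after ">>>" as name([rows], argument=value, ...), one row to a line, values as JSON. jog_arm: Moves the arm, as the interface text tells. Its arguments: {"type":"object","properties":{"series":{"type":"array","items":{"type":"array"}},"squeeze":{"type":"number"}},"required":["series"]}

```bash
mkdir -p pics; ls
cat > h.py <<'E'
import numpy as np, cv2
from station import get_obs, camera, finish_job
from scipy.spatial.transform import Rotation as R
def ray(c,u,v):
    T=np.array(c["cam_to_world"]); d=np.array([(u-c["cx"])/c["fx"],-(v-c["cy"])/c["fy"],-1.])
    return T[:3,3],T[:3,:3]@d
def onplane(c,u,v,z):
    o,d=ray(c,u,v); return o+d*(z-o[2])/d[2]
def save(n,im): cv2.imwrite("pics/"+n,im[...,::-1])
E
python3 - <<'E'
from h import *
o=get_obs(); print(o)
for n in("top","side"):
    c=camera(n); save(n+"0.png",c["pixels"]); print(n,{k:np.round(v,4).tolist() for k,v in c.items() if k!="pixels"})
E
```

```text
pics
{'time': 0.0, 'joint_positions': array([ 1.05698125e+00,  2.76583438e-01,  1.50614691e+00,  6.05628722e-06,
        1.36073791e+00, -1.20953261e-01]), 'joint_vel': array([-9.27785255e-04,  4.12830140e-04,  1.29013358e-03,  1.02218608e-04,
       -6.28644829e-04,  8.72448490e-05]), 'effort': array([ 4.06503941e-04, -4.16785240e+01, -2.45802355e+01, -3.87684195e-04,
        1.11301109e-02, -1.35552591e-05]), 'position': array([0.21983512, 0.53072124, 0.23044084]), 'ee_rot': array([ 1.95170663e-01,  9.80768848e-01, -8.90040680e-04, -2.95485058e-04]), 'wrist_force': array([ 0.12145743, -1.01475596, -0.36432717]), 'wrist_torque': array([ 0.02489125, -0.01328784,  0.02877586]), 'grip_force': 0.0, 'opening': 0.08541444995389787}
top {'fx': 476.5448, 'fy': 476.5448, 'cx': 327.8728, 'cy': 239.2643, 'cam_to_world': [[-0.0054, 0.9866, -0.163, 0.3614], [-0.9999, -0.007, -0.0095, -0.018], [-0.0105, 0.1629, 0.9866, 1.2958], [0.0, 0.0, 0.0, 1.0]]}
side {'fx': 555.603, 'fy': 555.603, 'cx': 314.9295, 'cy': 232.9765, 'cam_to_world': [[-0.758, 0.3716, -0.536, -0.1946], [-0.6522, -0.433, 0.6222, 0.9069], [-0.0008, 0.8212, 0.5706, 0.8888], [0.0, 0.0, 0.0, 1.0]]}
```

View pics/top0.png

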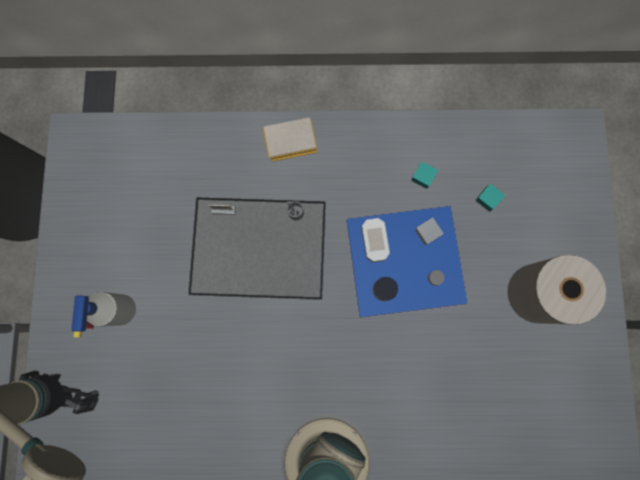

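View pics/side0.png

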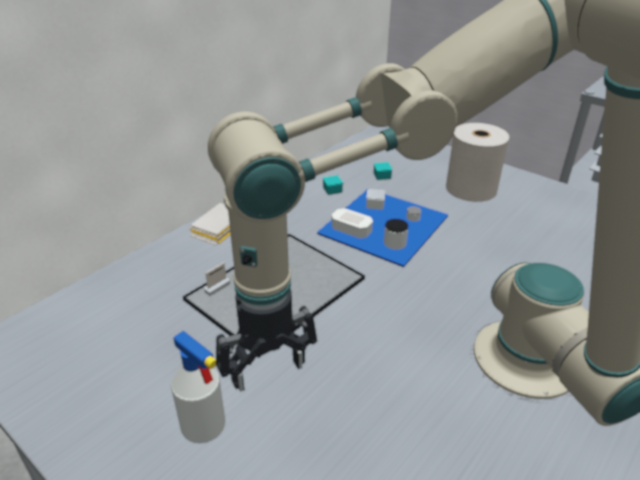

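The top view shows the tray with its centre near (257,248), the ticket holder at (222,209) and the cutlery beaker at (295,211). On the blue board are the meal tray (376,240), soup cup (385,289), dessert tub (430,231, aluminium) and sauce pot (437,278).

Possible look-alikes for the dessert tub are the turquoise cubes at (425,174) and (491,197), both off the board, so I rejected them. The only possible look-alike for the sauce pot is the soup cup, which is bigger with a black lid. The side view agrees with this layout.

```bash
cat > m.py <<'E'
from h import *
c=camera("top"); im=c["pixels"]; hsv=cv2.cvtColor(im,cv2.COLOR_RGB2HSV)
# tray rim: dark pixels in its window
g=cv2.cvtColor(im,cv2.COLOR_RGB2GRAY)
dark=((g<60)*255).astype(np.uint8); w=np.zeros_like(dark); w[185:310,180:335]=dark[185:310,180:335]
cs,_=cv2.findContours(w,cv2.RETR_EXTERNAL,2); k=max(cs,key=cv2.contourArea)
q=cv2.approxPolyDP(cv2.convexHull(k),6,True)[:,0]; print("tray px",q.tolist())
P=np.array([onplane(c,*p,0.014) for p in q])[:,:2]; print(P.round(4).tolist(), [round(np.linalg.norm(P[i]-P[i-1]),3) for i in range(len(P))])
ctr=P.mean(0)
P=P[np.argsort(np.arctan2(*(P-ctr).T[::-1]))]
# back-right.. yaw from edges: ordered by angle in world: (-x,-y),(+x,-y),(+x,+y),(-x,+y)
dx=(P[1]-P[0])+(P[2]-P[3]); yaw=np.arctan2(dx[1],dx[0]); dy=(P[2]-P[1])+(P[3]-P[0])
print("tray",ctr.round(4),"yaw",yaw, "yaw from y", np.arctan2(-dy[0],dy[1]))
blue=cv2.inRange(hsv,(105,130,40),(125,255,255)); w=np.zeros_like(blue); w[200:320,340:470]=blue[200:320,340:470]
cs,_=cv2.findContours(w,cv2.RETR_EXTERNAL,2); k=max(cs,key=cv2.contourArea)
hull=np.zeros_like(blue); cv2.fillPoly(hull,[cv2.convexHull(k)],255); hull=cv2.erode(hull,np.ones((7,7)))
obj=hull&~blue
cs,_=cv2.findContours(obj,cv2.RETR_EXTERNAL,2)
for k in cs:
    if cv2.contourArea(k)<60: continue
    r=cv2.minAreaRect(k); u,v=r[0]
    n,h=min((("meal",.036,376,240),("soup",.06,385,289),("dess",.04,430,231),("sauce",.027,437,278)),key=lambda t:np.hypot(t[2]-u,t[3]-v))[:2]
    p=onplane(c,u,v,.01+h*.75); b=np.array([onplane(c,*x,.01+h*.75)[:2] for x in cv2.boxPoints(r)])
    e=[b[1]-b[0],b[2]-b[1]]; e.sort(key=np.linalg.norm)
    print(n,p.round(4),"size",[round(np.linalg.norm(x),3) for x in e],"long axis deg",round(np.degrees(np.arctan2(e[1][1],e[1][0])),1))
for n,u,v,z in(("ticket",222,209,.024),("cut",295,211,.058)): print(n,onplane(c,u,v,z).round(4))
cr=im[180:320,180:480]; save("crop1.png",cv2.resize(cr,None,fx=2.6,fy=2.6,interpolation=2))
c=camera("wrist"); save("w0.png",c["pixels"]); print({k:np.round(v,4).tolist() for k,v in c.items() if k!="pixels"})
print(R.from_quat(get_obs()["ee_rot"]).as_matrix().round(3))
E
python3 m.py
```

```text
tray px [[285, 201], [218, 294], [189, 293], [197, 198]]
[[0.6812, 0.1123], [0.4264, 0.2898], [0.4295, 0.3679], [0.6917, 0.3567]] [np.float64(0.245), np.float64(0.311), np.float64(0.078), np.float64(0.262)]
tray [0.5572 0.2816] yaw 1.5285771440852831 yaw from y 1.220856747763103
soup [ 0.4347 -0.1522  0.055 ] size [np.float64(0.06), np.float64(0.065)] long axis deg -45.8
sauce [ 0.4657 -0.2919  0.0303] size [np.float64(0.04), np.float64(0.042)] long axis deg -90.4
meal [ 0.5661 -0.1329  0.037 ] size [np.float64(0.069), np.float64(0.117)] long axis deg -172.5
dess [ 0.5893 -0.2751  0.04  ] size [np.float64(0.058), np.float64(0.063)] long axis deg -56.7
ticket [0.6576 0.2838 0.024 ]
cut [0.6427 0.0809 0.058 ]
{'fx': 371.6483, 'fy': 371.6483, 'cx': 315.112, 'cy': 239.3008, 'hand_eye': [[0.0005, 0.9532, 0.3023, 0.0776], [1.0, -0.0005, 0.0001, 0.0], [0.0002, 0.3023, -0.9532, -0.1427], [0.0, 0.0, 0.0, 1.0]]}
[[-0.924  0.383 -0.001]
 [ 0.383  0.924 -0.001]
 [ 0.    -0.001 -1.   ]]
```

View pics/crop1.png

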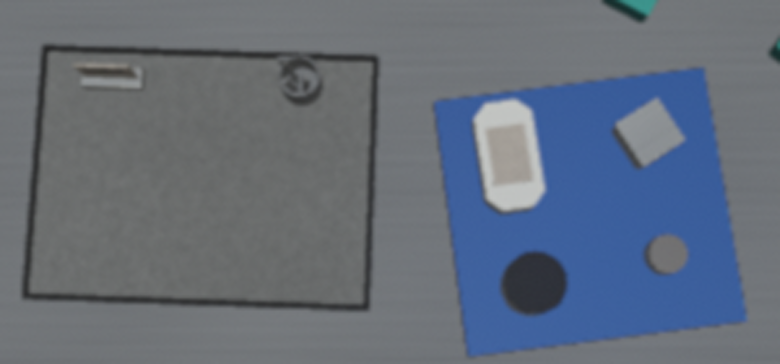

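The crop shows the tray's outer corners at about TL (43,46), TR (377,58), BR (368,308) and BL (23,297) in crop pixels. The aluminium-lidded square tub on the board at (650,130) is the dessert, and the ticket holder is on the left. My approxPoly fit of the tray failed, so I'll use these corners.

```bash
cat >> h.py <<'E'
def goto(x,y,z,yaw):
    "total tool-frame shift and turn (deg about tool z) from current measured pose; yaw = world angle of tool y, deg"
    o=get_obs(); M=R.from_quat(o["ee_rot"]); p=o["position"]
    d=M.inv().apply(np.array([x,y,z])-p); cur=np.degrees(np.arctan2(*M.as_matrix()[[1,0],1]))
    t=(-(yaw-cur)+180)%360-180
    print("t",round(o["time"],2),"at",p.round(4),"yaw",round(cur,1),"tilt",R.as_matrix(M)[2,:].round(4),"-> shift mm",(d*1000).round(1),"turn z",round(t,1))
def wray(c,o,u,v):
    "world ray of a wrist pixel"
    d=np.array([u-c["cx"],v-c["cy"]]); r=np.hypot(*d); th=r/c["fx"]
    k=np.sin(th)/max(r,1e-9); dc=np.array([d[0]*k,-d[1]*k,-np.cos(th)])
    H=np.array(c["hand_eye"]); M=R.from_quat(o["ee_rot"])
    return o["position"]+M.apply(H[:3,3]), M.apply(H[:3,:3]@dc)
def wplane(c,o,u,v,z):
    a,d=wray(c,o,u,v); return a+d*(z-a[2])/d[2]
E
python3 - <<'E'
from h import *
c=camera("top")
Q=np.array([[43,46],[377,58],[368,308],[23,297]])/2.6+180
P=np.array([onplane(c,*q,.014)[:2] for q in Q]); print(P.round(4).tolist())
L=np.array([[.135,.18],[.135,-.18],[-.135,-.18],[-.135,.18]])
m=P.mean(0); A=P-m; th=np.arctan2((L[:,0]*A[:,1]-L[:,1]*A[:,0]).sum(),(L*A).sum()); Rm=np.array([[np.cos(th),-np.sin(th)],[np.sin(th),np.cos(th)]])
print("ctr",m.round(4),"yaw",np.degrees(th),"resid",(A-L@Rm.T).round(4).tolist())
for n,l in(("meal",(0,.1)),("dess",(0,0)),("soup",(0,-.1)),("ticket",(.1,.1)),("cut",(.1,-.1))): print(n,(m+Rm@l).round(4))
print("spray",onplane(c,100,310,.1).round(3))
goto(.566,-.133,.2,97.5)
E
```

```text
[[0.6926, 0.358], [0.6766, 0.0016], [0.4129, 0.012], [0.4262, 0.3682]]
ctr [0.5521 0.185 ] yaw -2.307039254255946 resid [[-0.0016, -0.0014], [-0.0031, 0.002], [0.003, 0.0015], [0.0018, -0.0021]]
meal [0.5561 0.2849]
dess [0.5521 0.185 ]
soup [0.5481 0.085 ]
ticket [0.656  0.2809]
cut [0.648 0.081]
spray [0.384 0.563 0.1  ]
t 0.25 at [0.22   0.531  0.2309] yaw 67.5 tilt [ 1.e-04 -8.e-04 -1.e+00] -> shift mm [-573.8 -481.    31.2] turn z -30.0
```

>>> jog_arm([
  [1, [-30, -25, 0], [0, 0, 0]],
])

```text
time: 0.38
position: [0.2488, 0.4781, 0.2308]
ee_rot: [0.193, 0.981, 0.001, -0.0]
wrist_force: [1.2, -0.7, -0.0]
opening: 0.0854
grip_force: 0.0
```

>>> jog_arm([
  [1, [-0.0375, -0.0315, 0], [0, 0, 0]],
  [1, [-0.0375, -0.0315, 0], [0, 0, 0]],
  [1, [-0.0375, -0.0315, 0], [0, 0, 0]],
  [1, [-0.0375, -0.0315, 0], [0, 0, 0]],
  [1, [-0.0375, -0.0315, 0], [0, 0, 0]],
  [1, [-0.0375, -0.0315, 0], [0, 0, 0]],
  [1, [-0.0375, -0.0315, 0], [0, 0, 0]],
  [1, [-0.0375, -0.0315, 0], [0, 0, 0]],
  [1, [-0.0375, -0.0315, 0], [0, 0, 0]],
  [1, [-0.0375, -0.0315, 0], [0, 0, 0]],
])

```text
time: 1.62
position: [0.4756, 0.0398, 0.2314]
ee_rot: [0.195, 0.981, 0.0, 0.0]
wrist_force: [1.5, 0.2, 0.2]
opening: 0.0856
grip_force: 0.0
```

>>> jog_arm([
  [1, [-0.0375, -0.0315, 0], [0, 0, 0]],
  [1, [-0.0375, -0.0315, 0], [0, 0, 0]],
  [1, [-0.0375, -0.0315, 0], [0, 0, 0]],
  [1, [-0.0375, -0.0315, 0], [0, 0, 0]],
  [1, [0, 0, 0], [0, 0, -10]],
  [1, [0, 0, 0], [0, 0, -10]],
  [1, [0, 0, 0], [0, 0, -10]],
  [1, [0, 0, 0], [0, 0, 0]],
])

```text
time: 2.62
position: [0.5653, -0.1325, 0.2311]
ee_rot: [-0.064, 0.998, 0.0, -0.0]
wrist_force: [-0.0, -0.4, 0.3]
opening: 0.0849
grip_force: 0.0
```

Run:
```python
from h import *
o=get_obs(); c=camera("wrist"); save("w1.png",c["pixels"]); goto(.566,-.133,.2,97.5)
```

```text
t 2.67 at [ 0.5653 -0.1324  0.2312] yaw 97.3 tilt [ 2.e-04  2.e-04 -1.e+00] -> shift mm [-0.6 -0.6 31.2] turn z -0.2
```

View pics/w1.png

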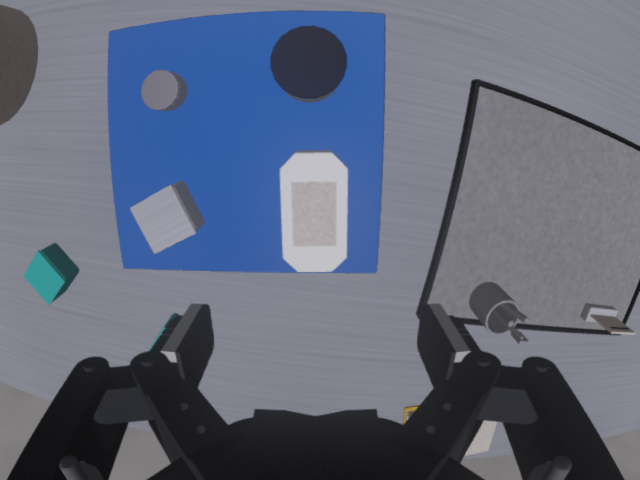

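The wrist view shows the meal tray under the hand with its lid at about (314,212), the soup lid at (309,62), the dessert at (166,218) and the sauce at (162,90). The turquoise decoys are off the board at (50,272) and (170,330).

```bash
cat > mw.py <<'E'
from h import *
import sys
def lid(c,o,box,lo,hi,z,rect=True):
    im=c["pixels"]; g=cv2.cvtColor(im,cv2.COLOR_RGB2HSV); x0,y0,x1,y1=box
    m=np.zeros(g.shape[:2],np.uint8); m[y0:y1,x0:x1]=cv2.inRange(g,lo,hi)[y0:y1,x0:x1]
    k=max(cv2.findContours(m,cv2.RETR_EXTERNAL,2)[0],key=cv2.contourArea)
    W=np.array([wplane(c,o,*p,z)[:2] for p in k[:,0]]).astype(np.float32)
    r=cv2.minAreaRect(W*1000); h=cv2.convexHull((W*1000).astype(np.float32)); 
    b=cv2.boxPoints(r); e=sorted([b[1]-b[0],b[2]-b[1]],key=np.linalg.norm)
    print("ctr",np.round(r[0],1),"size",np.round(sorted(r[1]),1),"long axis",round(np.degrees(np.arctan2(e[1][1],e[1][0])),1),"circle",[np.round(v,1) for v in cv2.minEnclosingCircle(h)])
E
python3 - <<'E'
from mw import *
o=get_obs(); c=camera("wrist"); im=c["pixels"]; hsv=cv2.cvtColor(im,cv2.COLOR_RGB2HSV)
for n,u,v in(("meal",290,200),("label",314,212),("soup",309,62),("soupside",309,100),("dess",166,215),("dside",188,200),("dside2",180,242),("sauce",160,90),("sside",180,98)): print(n,hsv[v,u])
lid(c,o,(270,140,360,280),(0,0,120),(180,90,255),.046)
lid(c,o,(260,15,360,105),(0,0,0),(180,255,70),.07)
lid(c,o,(120,170,210,260),(0,0,120),(180,90,255),.05)
lid(c,o,(130,60,200,120),(0,0,90),(180,90,255),.037)
E
```

```text
meal [125   8 198]
label [171  10 175]
soup [116  66  66]
soupside [115  34  91]
dess [115  20 166]
dside [116  38  93]
dside2 [110 159 162]
sauce [126  20 128]
sside [114  45  91]
ctr [ 570.8 -132.2] size [ 86.  122.3] long axis 7.4 circle [array([ 577.6, -131.3]), np.float64(69.2)]
ctr [ 436.1 -153.3] size [57.  60.3] long axis 35.6 circle [array([ 436.6, -154.2]), np.float64(30.3)]
ctr [ 589.5 -276.4] size [52.3 53.5] long axis -58.1 circle [array([ 589.8, -276.8]), np.float64(35.9)]
ctr [ 466.8 -288.6] size [38.3 47.8] long axis 86.8 circle [array([ 467.7, -288.6]), np.float64(23.9)]
```

Run:
```python
from mw import *
o=get_obs(); c=camera("wrist")
lid(c,o,(272,145,356,274),(0,0,170),(180,40,255),.046)
lid(c,o,(130,60,200,120),(0,0,112),(180,90,255),.037)
goto(.5665,-.133,.01,97.4)
```

```text
ctr [ 568.  -133.3] size [ 60.  111.5] long axis 7.9 circle [array([ 568. , -133.7]), np.float64(57.8)]
ctr [ 466.6 -293.3] size [37.9 38.4] long axis -88.1 circle [array([ 466.2, -293. ]), np.float64(19.7)]
t 2.77 at [ 0.5653 -0.1324  0.2313] yaw 97.4 tilt [ 0.e+00  1.e-04 -1.e+00] -> shift mm [ -1.1  -0.8 221.3] turn z -0.0
```

>>> jog_arm([
  [1, [-0.0025, -0.001, 0.04], [0, 0, 0]],
  [1, [0, 0, 0.05], [0, 0, 0]],
  [1, [0, 0, 0.05], [0, 0, 0]],
  [1, [0, 0, 0.04], [0, 0, 0]],
  [1, [0, 0, 0.025], [0, 0, 0]],
  [1, [0, 0, 0.015], [0, 0, 0]],
  [0.6, [0, 0, 0], [0, 0, 0]],
  [0.5, [0, 0, 0], [0, 0, 0]],
  [0.4, [0, 0, 0], [0, 0, 0]],
  [0.4, [0, 0, 0], [0, 0, 0]],
], squeeze=40)

```text
time: 4.03
position: [0.5684, -0.1332, 0.0121]
ee_rot: [-0.065, 0.998, -0.0, 0.001]
wrist_force: [0.1, 0.7, 0.5]
opening: 0.0594
grip_force: 46.2
```

>>> jog_arm([
  [0.4, [0, 0, -0.02], [0, 0, 0]],
  [0.4, [0, 0, -0.04], [0, 0, 0]],
  [0.4, [0, 0, -0.05], [0, 0, 0]],
  [0.4, [-0.0023, 0.025, 0], [0, 0, 0]],
  [0.4, [-0.0047, 0.045, 0], [0, 0, 0]],
  [0.4, [-0.0047, 0.045, 0], [0, 0, 0]],
  [0.4, [-0.0047, 0.045, 0], [0, 0, 0]],
  [0.4, [-0.0047, 0.045, 0], [0, 0, 0]],
  [0.4, [-0.0047, 0.045, 0], [0, 0, 0]],
  [0.4, [-0.0047, 0.045, 0], [0, 0, 0]],
])

```text
time: 5.28
position: [0.5593, 0.1647, 0.1213]
ee_rot: [-0.065, 0.998, -0.0, -0.0]
wrist_force: [-0.1, 0.1, -3.1]
opening: 0.0597
grip_force: 45.8
```

>>> jog_arm([
  [0.4, [-0.0047, 0.045, 0], [0, 0, 0]],
  [0.4, [-0.0047, 0.045, 0], [0, 0, 0]],
  [0.4, [-0.0023, 0.03, 0], [0, 0, 0]],
  [0.4, [0, 0, 0], [0, 0, 5]],
  [0.4, [0, 0, 0], [0, 0, 4.7]],
  [0.4, [0, 0, 0], [0, 0, 0]],
  [0.4, [0, 0, 0], [0, 0, 0]],
])

```text
time: 6.15
position: [0.5555, 0.2837, 0.1213]
ee_rot: [0.019, 1.0, -0.0, -0.0]
wrist_force: [0.6, -0.3, -3.9]
opening: 0.0596
grip_force: 45.9
```

Run:
```python
from h import *
o=get_obs(); c=camera("wrist"); save("w2.png",c["pixels"]); goto(.5561,.2849,.012,87.7)
c=camera("top"); save("top2.png",cv2.resize(c["pixels"][180:320,180:480],None,fx=2.6,fy=2.6,interpolation=2))
```

```text
t 6.2 at [0.5556 0.2837 0.1213] yaw 87.8 tilt [ 1.e-04  0.e+00 -1.e+00] -> shift mm [ -0.5   1.3 109.3] turn z 0.1
```

View pics/w2.png

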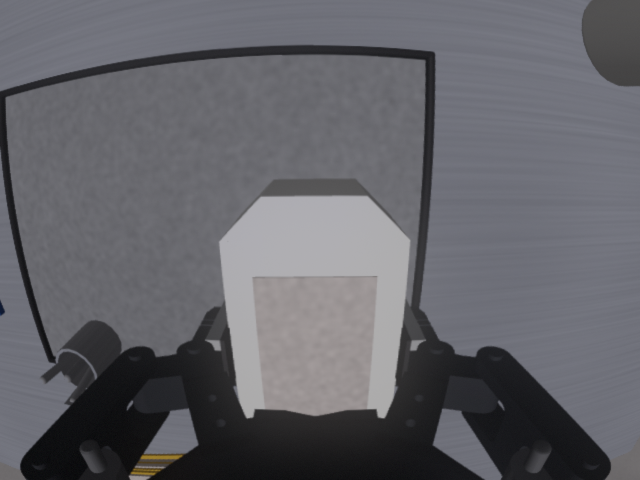

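The wrist view shows the held meal tray, and the tray rim's front corners at about (434,52) and (2,93). The rear corner on the cutlery side is near (52,361). I'll use these to check the tray pose.

Run:
```python
from h import *
o=get_obs(); c=camera("wrist")
m=np.array([.5521,.185]); th=np.radians(-2.3); Rm=np.array([[np.cos(th),-np.sin(th)],[np.sin(th),np.cos(th)]])
for (u,v) in((434,52),(2,93),(52,361)):
    p=wplane(c,o,u,v,.014)[:2]; print(p.round(4), "tray frame",(Rm.T@(p-m)).round(4))
```

```text
[0.4269 0.3694] tray frame [-0.1325  0.1793]
[0.415  0.0188] tray frame [-0.1304 -0.1716]
[0.6787 0.0076] tray frame [ 0.1336 -0.1722]
```

>>> jog_arm([
  [0.4, [-0.0015, 0.002, 0.03], [0, 0, 0]],
  [0.4, [0, 0, 0.035], [0, 0, 0]],
  [0.4, [0, 0, 0.02], [0, 0, 0]],
  [0.4, [0, 0, 0.015], [0, 0, 0]],
  [0.4, [0, 0, 0.007], [0, 0, 0]],
  [0.4, [0, 0, 0.004], [0, 0, 0]],
  [0.4, [0, 0, 0], [0, 0, 0]],
])

```text
time: 7.18
position: [0.5576, 0.2859, 0.0107]
ee_rot: [0.019, 1.0, 0.0, 0.0]
wrist_force: [-0.3, -0.3, -3.5]
opening: 0.0596
grip_force: 45.7
```

>>> jog_arm([
  [0.4, [0, 0, 0.001], [0, 0, 0]],
  [0.4, [0, 0, 0], [0, 0, 0]],
  [0.95, [0, 0, 0], [0, 0, 0]],
  [0.95, [0, 0, 0], [0, 0, 0]],
  [0.95, [0, 0, 0], [0, 0, 0]],
  [0.95, [0, 0, -0.02], [0, 0, 0]],
  [0.95, [0, 0, -0.05], [0, 0, 0]],
  [0.95, [0, 0, -0.05], [0, 0, 0]],
  [0.95, [0, 0, -0.05], [0, 0, 0]],
  [0.95, [0, 0, 0], [0, 0, 0]],
])

```text
time: 8.43
position: [0.56, 0.2869, 0.1846]
ee_rot: [0.019, 1.0, 0.002, 0.005]
wrist_force: [0.4, -0.2, -0.2]
opening: 0.0812
grip_force: 0.0
```

Run:
```python
from mw import *
o=get_obs(); c=camera("wrist"); save("w3.png",c["pixels"]); lid(c,o,(200,100,440,420),(0,0,170),(180,40,255),.044); goto(.4665,-.293,.18,87.7)
```

```text
ctr [557.3 286.1] size [ 59.7 111.2] long axis -1.6 circle [array([557.1, 285.6]), np.float64(57.6)]
t 8.47 at [0.5584 0.2862 0.1818] yaw 87.8 tilt [-0.0047  0.0021 -1.    ] -> shift mm [ 6.950e+01 -5.823e+02  3.000e-01] turn z 0.1
```

View pics/w3.png

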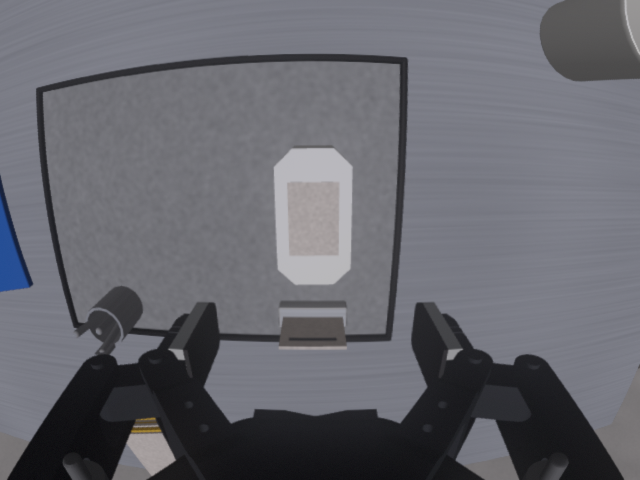

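The meal tray stands on the tray straight in front of the ticket holder (lid centre about (313,216), holder at (313,312)). All four rim corners are visible, at about (406,59), (38,89), (391,340) and (76,327).

Run:
```python
from h import *
o=get_obs(); c=camera("wrist")
P=np.array([wplane(c,o,u,v,.014)[:2] for u,v in((391,340),(76,327),(38,89),(406,59))])
L=np.array([[.135,.18],[.135,-.18],[-.135,-.18],[-.135,.18]])
m=P.mean(0); A=P-m; th=np.arctan2((L[:,0]*A[:,1]-L[:,1]*A[:,0]).sum(),(L*A).sum()); Rm=np.array([[np.cos(th),-np.sin(th)],[np.sin(th),np.cos(th)]])
print("ctr",m.round(4),"yaw",np.degrees(th),"resid",(A-L@Rm.T).round(4).tolist())
for n,l in(("meal",(0,.1)),("dess",(0,0)),("soup",(0,-.1))): print(n,(m+Rm@l).round(4))
t=np.array([wplane(c,o,u,v,.024)[:2] for u,v in((280,302),(346,302))]); print("ticket front corners",t.round(4),"tray",((t-m)@Rm).round(4))
goto(.4665,-.293,.18,87.7)
```

```text
ctr [0.5506 0.1871] yaw -2.1303611567384255 resid [[-0.003, -0.0041], [-0.0036, 0.0052], [0.0032, 0.0036], [0.0034, -0.0047]]
meal [0.5543 0.287 ]
dess [0.5506 0.1871]
soup [0.5468 0.0871]
ticket front corners [[0.6355 0.2517]
 [0.6378 0.3117]] tray [[0.0825 0.0678]
 [0.0825 0.1278]]
t 8.53 at [0.5572 0.2857 0.1798] yaw 87.8 tilt [-9.e-04  4.e-04 -1.e+00] -> shift mm [ 6.840e+01 -5.818e+02 -5.000e-01] turn z 0.1
```

>>> jog_arm([
  [0.95, [0.003, -0.025, 0], [0, 0, 0]],
  [0.95, [0.0057, -0.0485, 0], [0, 0, 0]],
  [0.95, [0.0057, -0.0485, 0], [0, 0, 0]],
  [0.95, [0.0057, -0.0485, 0], [0, 0, 0]],
  [0.95, [0.0057, -0.0485, 0], [0, 0, 0]],
  [0.95, [0.0057, -0.0485, 0], [0, 0, 0]],
  [0.95, [0.0057, -0.0485, 0], [0, 0, 0]],
  [0.95, [0.0057, -0.0485, 0], [0, 0, 0]],
  [0.95, [0.0057, -0.0485, 0], [0, 0, 0]],
  [0.95, [0.0057, -0.0485, 0], [0, 0, 0]],
])

```text
time: 9.78
position: [0.4827, -0.1751, 0.1777]
ee_rot: [0.02, 1.0, 0.001, -0.002]
wrist_force: [0.8, -0.5, 0.8]
opening: 0.0811
grip_force: 0.0
```

>>> jog_arm([
  [0.95, [0.0057, -0.0485, 0], [0, 0, 0]],
  [0.95, [0.0057, -0.0485, 0], [0, 0, 0]],
  [0.95, [0.003, -0.0237, 0], [0, 0, 0]],
  [0.95, [0, 0, 0], [0, 0, 0]],
  [0.95, [0, 0, 0], [0, 0, 0]],
  [0.95, [0, 0, 0], [0, 0, 0]],
])

```text
time: 10.52
position: [0.4659, -0.2921, 0.1789]
ee_rot: [0.019, 1.0, 0.001, -0.0]
wrist_force: [-0.4, 0.2, -0.1]
opening: 0.0811
grip_force: 0.0
```

Run:
```python
from mw import *
o=get_obs(); c=camera("wrist"); save("w4.png",c["pixels"]); goto(.4665,-.293,.01,87.7)
```

```text
t 10.57 at [ 0.4661 -0.2922  0.1791] yaw 87.9 tilt [ 5.e-04  7.e-04 -1.e+00] -> shift mm [ -0.5  -0.9 169.1] turn z 0.2
```

View pics/w4.png

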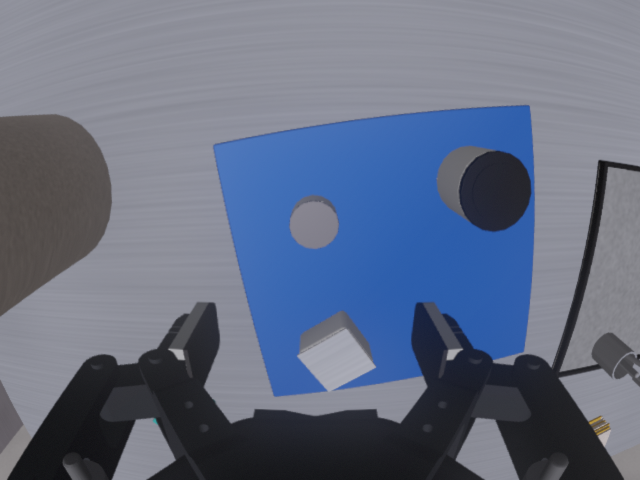

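The sauce pot is centred between the fingers with its lid at (314,224), the dessert is at (338,352) and the soup at (494,190). Next I'll descend and grip the pot.

>>> jog_arm([
  [0.95, [-0.0005, -0.0005, 0.04], [0, 0, 0]],
  [0.8, [0, 0, 0.05], [0, 0, 0]],
  [0.8, [0, 0, 0.04], [0, 0, 0]],
  [0.8, [0, 0, 0.025], [0, 0, 0]],
  [0.75, [0, 0, 0.013], [0, 0, 0]],
  [0.5, [0, 0, 0], [0, 0, 0]],
  [0.3, [0, 0, 0], [0, 0, 0]],
  [0.2, [0, 0, 0], [0, 0, 0]],
  [0.2, [0, 0, 0], [0, 0, 0]],
  [0.2, [0, 0, 0], [0, 0, 0]],
], squeeze=25)

```text
time: 11.82
position: [0.467, -0.2941, 0.0119]
ee_rot: [0.019, 1.0, -0.0, 0.0]
wrist_force: [-0.2, 0.9, 2.5]
opening: 0.039
grip_force: 25.5
```

>>> jog_arm([
  [0.2, [0, 0, -0.02], [0, 0, 0]],
  [0.2, [0, 0, -0.045], [0, 0, 0]],
  [0.2, [0, 0, -0.045], [0, 0, 0]],
  [0.2, [-0.003, 0.025, 0], [0, 0, 0]],
  [0.2, [-0.0057, 0.0485, 0], [0, 0, 0]],
  [0.2, [-0.0057, 0.0485, 0], [0, 0, 0]],
  [0.2, [-0.0057, 0.0485, 0], [0, 0, 0]],
  [0.2, [-0.0057, 0.0485, 0], [0, 0, 0]],
  [0.2, [-0.0057, 0.0485, 0], [0, 0, 0]],
  [0.2, [-0.0057, 0.0485, 0], [0, 0, 0]],
])

```text
time: 13.08
position: [0.5161, 0.022, 0.1214]
ee_rot: [0.019, 1.0, -0.0, 0.0]
wrist_force: [0.0, -0.2, -1.1]
opening: 0.0394
grip_force: 25.4
```

>>> jog_arm([
  [0.2, [-0.0057, 0.0485, 0], [0, 0, 0]],
  [0.2, [-0.0057, 0.0485, 0], [0, 0, 0]],
  [0.2, [-0.0057, 0.0485, 0], [0, 0, 0]],
  [0.2, [-0.0057, 0.0485, 0], [0, 0, 0]],
  [0.2, [-0.0057, 0.0485, 0], [0, 0, 0]],
  [0.2, [-0.003, 0.024, 0], [0, 0, 0]],
  [0.2, [0, 0, 0], [0, 0, 0]],
  [0.2, [0, 0, 0], [0, 0, 0]],
  [0.2, [0, 0, 0], [0, 0, 0]],
])

```text
time: 14.2
position: [0.5576, 0.284, 0.1214]
ee_rot: [0.02, 1.0, -0.0, -0.0]
wrist_force: [0.2, -0.3, -0.3]
opening: 0.0391
grip_force: 25.5
```

Run:
```python
from mw import *
o=get_obs(); c=camera("wrist"); save("w5.png",c["pixels"]); goto(.5573,.286,.047,87.8)
```

```text
t 14.25 at [0.5577 0.2841 0.1215] yaw 87.7 tilt [ 2.e-04 -4.e-04 -1.e+00] -> shift mm [ 0.5  1.9 74.5] turn z -0.1
```

View pics/w5.png

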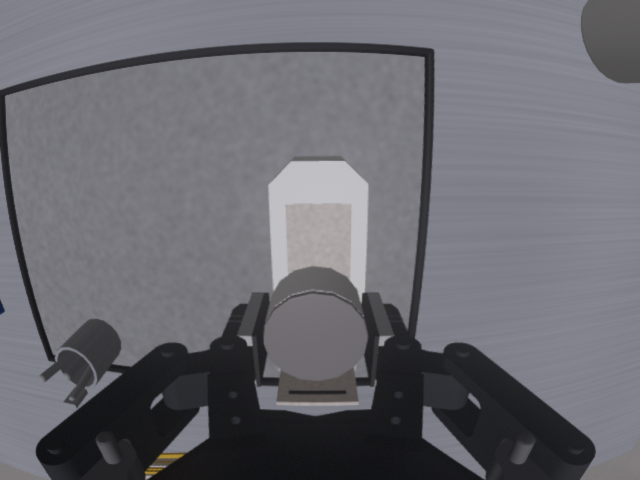

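The view shows the sauce pot held upright above the meal tray, with its lid at (316,335). Next I'll lower it onto the meal lid and release.

>>> jog_arm([
  [0.2, [0.0005, 0.002, 0.03], [0, 0, 0]],
  [0.2, [0, 0, 0.025], [0, 0, 0]],
  [0.2, [0, 0, 0.012], [0, 0, 0]],
  [0.2, [0, 0, 0.005], [0, 0, 0]],
  [0.2, [0, 0, 0.003], [0, 0, 0]],
  [0.2, [0, 0, 0], [0, 0, 0]],
  [0.6, [0, 0, 0], [0, 0, 0]],
  [0.7, [0, 0, 0], [0, 0, 0]],
  [0.8, [0, 0, 0], [0, 0, 0]],
  [0.8, [0, 0, -0.01], [0, 0, 0]],
])

```text
time: 15.5
position: [0.5567, 0.2874, 0.056]
ee_rot: [0.019, 1.0, -0.0, -0.001]
wrist_force: [-0.7, -0.5, 0.8]
opening: 0.0687
grip_force: 0.0
```

>>> jog_arm([
  [0.95, [0, 0, -0.04], [0, 0, 0]],
  [0.95, [0, 0, -0.05], [0, 0, 0]],
  [0.95, [0, 0, -0.03], [0, 0, 0]],
  [0.95, [0, 0, 0], [0, 0, 0]],
  [0.95, [0, 0, 0], [0, 0, 0]],
  [0.95, [0, 0, 0], [0, 0, 0]],
])

```text
time: 16.25
position: [0.5564, 0.2872, 0.1747]
ee_rot: [0.019, 1.0, -0.001, -0.001]
wrist_force: [-0.7, 0.2, -0.3]
opening: 0.0815
grip_force: 0.0
```

Run:
```python
from mw import *
o=get_obs(); c=camera("wrist"); im=c["pixels"]; save("w6.png",im[100:400,160:560]); hsv=cv2.cvtColor(im,cv2.COLOR_RGB2HSV)
lid(c,o,(200,100,440,420),(0,0,170),(180,40,255),.044)
g=cv2.GaussianBlur(cv2.cvtColor(im,cv2.COLOR_RGB2GRAY),(5,5),1)
h=cv2.HoughCircles(g[100:330,240:400],cv2.HOUGH_GRADIENT,1.2,30,param1=80,param2=20,minRadius=15,maxRadius=40)
for x,y,r in h[0][:3]: print(x+240,y+100,r,wplane(c,o,x+240,y+100,.071).round(4))
goto(.589,-.276,.18,32)
```

```text
ctr [557.3 286.1] size [ 59.6 111.2] long axis -1.8 circle [array([557.2, 285.5]), np.float64(57.8)]
316.2 237.40001 28.32 [0.5553 0.2879 0.071 ]
303.0 280.6 16.44 [0.5876 0.2772 0.071 ]
t 16.3 at [0.5565 0.2872 0.1747] yaw 87.8 tilt [ 0.0028 -0.0011 -1.    ] -> shift mm [ -54.1 -561.6   -4.8] turn z 55.8
```

View pics/w6.png

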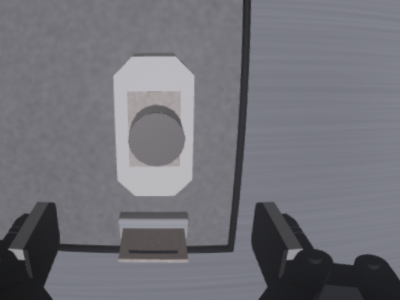

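The sauce pot sits centred on the meal tray, with a measured offset of about 3 mm (crop (156,136)). Next is the dessert tub.

>>> jog_arm([
  [0.95, [-0.0025, -0.026, 0], [0, 0, 0]],
  [0.95, [-0.0045, -0.0468, 0], [0, 0, 0]],
  [0.95, [-0.0045, -0.0468, 0], [0, 0, 0]],
  [0.95, [-0.0045, -0.0468, 0], [0, 0, 0]],
  [0.95, [-0.0045, -0.0468, 0], [0, 0, 0]],
  [0.95, [-0.0045, -0.0468, 0], [0, 0, 0]],
  [0.95, [-0.0045, -0.0468, 0], [0, 0, 0]],
  [0.95, [-0.0045, -0.0468, 0], [0, 0, 0]],
  [0.95, [-0.0045, -0.0468, 0], [0, 0, 0]],
  [0.95, [-0.0045, -0.0468, 0], [0, 0, 0]],
])

```text
time: 17.55
position: [0.5826, -0.1623, 0.1751]
ee_rot: [0.019, 1.0, 0.0, -0.001]
wrist_force: [0.8, -0.6, -0.3]
opening: 0.0808
grip_force: 0.0
```

>>> jog_arm([
  [0.95, [-0.0045, -0.0468, 0], [0, 0, 0]],
  [0.95, [-0.0045, -0.0468, 0], [0, 0, 0]],
  [0.95, [-0.002, -0.0208, 0], [0, 0, 0]],
  [0.95, [0, 0, 0], [0, 0, 10]],
  [0.95, [0, 0, 0], [0, 0, 10]],
  [0.95, [0, 0, 0], [0, 0, 10]],
  [0.95, [0, 0, 0], [0, 0, 10]],
  [0.95, [0, 0, 0], [0, 0, 10]],
  [0.95, [0, 0, 0], [0, 0, 5.8]],
  [0.95, [0, 0, 0], [0, 0, 0]],
])

```text
time: 18.8
position: [0.5895, -0.2746, 0.1757]
ee_rot: [0.484, 0.875, 0.0, -0.001]
wrist_force: [-0.5, 0.8, 0.6]
opening: 0.0816
grip_force: 0.0
```

>>> jog_arm([
  [0.95, [0, 0, 0], [0, 0, 0]],
  [0.95, [0, 0, 0], [0, 0, 0]],
])

```text
time: 19.05
position: [0.5897, -0.2754, 0.1761]
ee_rot: [0.484, 0.875, 0.0, -0.0]
wrist_force: [0.5, -0.0, -0.6]
opening: 0.0812
grip_force: 0.0
```

Run:
```python
from mw import *
o=get_obs(); c=camera("wrist"); im=c["pixels"]; save("w7.png",im); 
lid(c,o,(250,140,400,290),(0,0,120),(180,90,255),.05)
goto(.5895,-.2765,.012,32)
```

```text
ctr [ 589.6 -276.7] size [51.9 52.1] long axis -58.0 circle [array([ 589.8, -277. ]), np.float64(36.1)]
t 19.1 at [ 0.5897 -0.2755  0.1762] yaw 32.0 tilt [ 3.e-04  1.e-04 -1.e+00] -> shift mm [ -0.8  -0.7 164.2] turn z 0.0
```

View pics/w7.png

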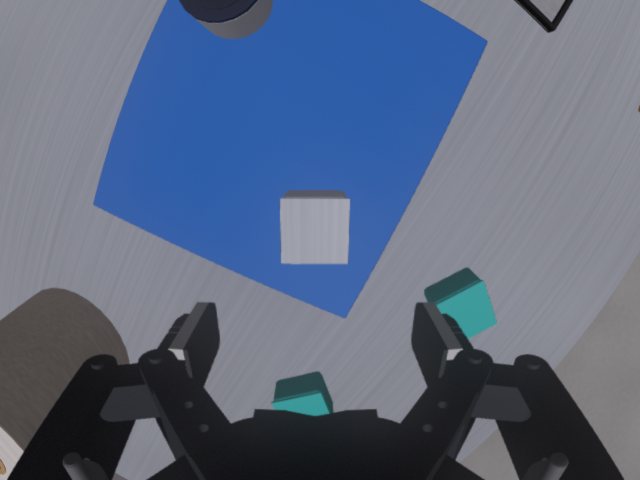

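The aluminium-lidded dessert tub is centred between the fingers at (315,230) and square to them. The turquoise decoys at (462,305) and (303,393) are clear of the descent.

>>> jog_arm([
  [0.95, [-0.0008, -0.0008, 0.04], [0, 0, 0]],
  [0.9, [0, 0, 0.05], [0, 0, 0]],
  [0.9, [0, 0, 0.04], [0, 0, 0]],
  [0.9, [0, 0, 0.022], [0, 0, 0]],
  [0.9, [0, 0, 0.012], [0, 0, 0]],
  [0.6, [0, 0, 0], [0, 0, 0]],
  [0.4, [0, 0, 0], [0, 0, 0]],
  [0.3, [0, 0, 0], [0, 0, 0]],
  [0.3, [0, 0, 0], [0, 0, 0]],
  [0.3, [0, 0, 0], [0, 0, 0]],
], squeeze=30)

```text
time: 20.35
position: [0.5897, -0.277, 0.013]
ee_rot: [0.485, 0.875, 0.0, 0.001]
wrist_force: [-0.0, 1.1, 2.0]
opening: 0.0518
grip_force: 32.6
```

Run:
```python
from h import *
goto(.5515,.186,.122,32)
```

```text
t 20.35 at [ 0.5897 -0.277   0.013 ] yaw 32.0 tilt [-9.e-04  6.e-04 -1.e+00] -> shift mm [ 412.8  212.9 -109.3] turn z -0.0
```

>>> jog_arm([
  [0.3, [0, 0, -0.02], [0, 0, 0]],
  [0.3, [0, 0, -0.045], [0, 0, 0]],
  [0.3, [0, 0, -0.045], [0, 0, 0]],
  [0.3, [0.022, 0.0115, 0], [0, 0, 0]],
  [0.3, [0.0413, 0.0213, 0], [0, 0, 0]],
  [0.3, [0.0413, 0.0213, 0], [0, 0, 0]],
  [0.3, [0.0413, 0.0213, 0], [0, 0, 0]],
  [0.3, [0.0413, 0.0213, 0], [0, 0, 0]],
  [0.3, [0.0413, 0.0213, 0], [0, 0, 0]],
  [0.3, [0.0413, 0.0213, 0], [0, 0, 0]],
])

```text
time: 21.6
position: [0.5627, 0.0282, 0.1209]
ee_rot: [0.485, 0.875, -0.0, -0.001]
wrist_force: [-0.2, -0.0, -1.0]
opening: 0.0516
grip_force: 32.3
```

>>> jog_arm([
  [0.3, [0.0413, 0.0213, 0], [0, 0, 0]],
  [0.3, [0.0413, 0.0213, 0], [0, 0, 0]],
  [0.3, [0.0413, 0.0213, 0], [0, 0, 0]],
  [0.3, [0.0193, 0.01, 0], [0, 0, 0]],
  [0.3, [0, 0, 0], [0, 0, 10]],
  [0.3, [0, 0, 0], [0, 0, 10]],
  [0.3, [0, 0, 0], [0, 0, 8]],
  [0.3, [0, 0, 0], [0, 0, 6]],
  [0.3, [0, 0, 0], [0, 0, 0]],
  [0.3, [0, 0, 0], [0, 0, 0]],
])

```text
time: 22.85
position: [0.5505, 0.1866, 0.1216]
ee_rot: [0.719, 0.695, -0.001, -0.001]
wrist_force: [0.2, -0.1, -1.5]
opening: 0.0516
grip_force: 32.2
```

Run:
```python
from h import *
goto(.5515,.186,.011,-2.1)
```

```text
t 22.85 at [0.5505 0.1866 0.1216] yaw -1.9 tilt [-2.0e-04 -1.6e-03 -1.0e+00] -> shift mm [ -0.6   1.2 110.6] turn z 0.2
```

>>> jog_arm([
  [0.3, [-0.0005, 0.001, 0.03], [0, 0, 0]],
  [0.3, [0, 0, 0.035], [0, 0, 0]],
  [0.3, [0, 0, 0.025], [0, 0, 0]],
  [0.3, [0, 0, 0.012], [0, 0, 0]],
  [0.3, [0, 0, 0.006], [0, 0, 0]],
  [0.3, [0, 0, 0.002], [0, 0, 0]],
  [0.3, [0, 0, 0], [0, 0, 0]],
  [0.3, [0, 0, 0.001], [0, 0, 0]],
  [0.3, [0, 0, 0], [0, 0, 0]],
])

```text
time: 23.98
position: [0.5526, 0.1859, 0.0117]
ee_rot: [0.719, 0.695, 0.0, 0.0]
wrist_force: [0.4, 1.0, -1.6]
opening: 0.0514
grip_force: 32.3
```

>>> jog_arm([
  [0.6, [0, 0, 0], [0, 0, 0]],
  [0.8, [0, 0, 0], [0, 0, 0]],
  [0.8, [0, 0, 0], [0, 0, 0]],
  [0.8, [0, 0, -0.02], [0, 0, 0]],
  [0.95, [0, 0, -0.04], [0, 0, 0]],
  [0.95, [0, 0, -0.05], [0, 0, 0]],
  [0.95, [0, 0, -0.06], [0, 0, 0]],
  [0.95, [0, 0, 0], [0, 0, 0]],
  [0.95, [0, 0, 0], [0, 0, 0]],
  [0.95, [0, 0, 0], [0, 0, 0]],
])

```text
time: 25.22
position: [0.5512, 0.1856, 0.1794]
ee_rot: [0.719, 0.695, -0.002, -0.001]
wrist_force: [1.0, 0.3, -0.2]
opening: 0.081
grip_force: 0.0
```

Run:
```python
from mw import *
o=get_obs(); c=camera("wrist"); im=c["pixels"]; save("w8.png",im)
try: lid(c,o,(250,140,400,290),(0,0,130),(180,90,255),.048)
except Exception as e: print(e)
goto(.4365,-.154,.18,-2.1)
```

```text
ctr [552.  185.6] size [52.  53.2] long axis -1.9 circle [array([552.1, 186. ]), np.float64(36.0)]
t 25.27 at [0.5513 0.1856 0.1794] yaw -2.0 tilt [-8.0e-04 -3.6e-03 -1.0e+00] -> shift mm [-3.435e+02 -1.028e+02  1.000e-01] turn z 0.1
```

View pics/w8.png

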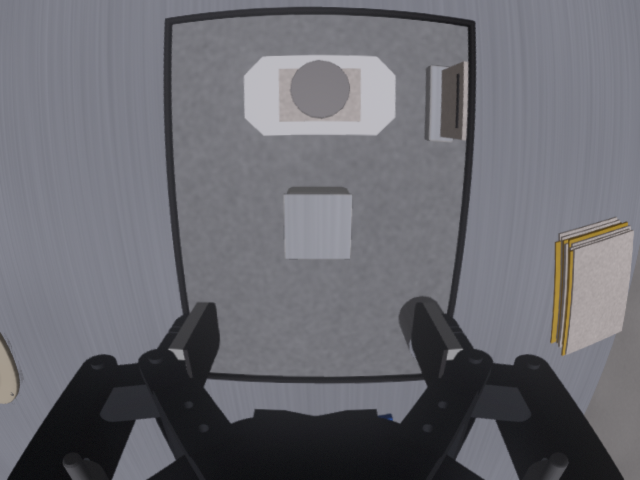

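The dessert tub stands in the tray's middle, with its lid at (318,226), the meal tray and sauce pot at (320,92), and the ticket holder at (440,103). Last is the soup cup.

>>> jog_arm([
  [1, [-0.022, -0.0065, 0], [0, 0, 0]],
  [1, [-0.043, -0.0129, 0], [0, 0, 0]],
  [1, [-0.043, -0.0129, 0], [0, 0, 0]],
  [1, [-0.043, -0.0129, 0], [0, 0, 0]],
  [1, [-0.043, -0.0129, 0], [0, 0, 0]],
  [1, [-0.043, -0.0129, 0], [0, 0, 0]],
  [1, [-0.043, -0.0129, 0], [0, 0, 0]],
  [1, [-0.043, -0.0129, 0], [0, 0, 0]],
  [1, [-0.02, -0.006, 0], [0, 0, 0]],
  [1, [0, 0, 0], [0, 0, 0]],
])

```text
time: 26.52
position: [0.4361, -0.1548, 0.1807]
ee_rot: [0.721, 0.693, -0.0, -0.001]
wrist_force: [-0.2, -0.3, -0.6]
opening: 0.0853
grip_force: 0.0
```

>>> jog_arm([
  [1, [0, 0, 0], [0, 0, 0]],
  [1, [0, 0, 0], [0, 0, 0]],
])

```text
time: 26.78
position: [0.4376, -0.1525, 0.1811]
ee_rot: [0.719, 0.695, 0.0, -0.0]
wrist_force: [1.0, -0.4, -0.7]
opening: 0.0854
grip_force: 0.0
```

Run:
```python
from mw import *
o=get_obs(); c=camera("wrist"); im=c["pixels"]; save("w9.png",im)
lid(c,o,(240,140,400,290),(0,0,0),(180,100,80),.07)
goto(.4365,-.154,.018,-2.1)
```

```text
ctr [ 435.8 -154. ] size [58.6 59.1] long axis -1.9 circle [array([ 436.4, -153.7]), np.float64(30.6)]
t 26.82 at [ 0.4377 -0.1525  0.1812] yaw -1.9 tilt [ 4.e-04 -1.e-04 -1.e+00] -> shift mm [ -1.6  -1.2 163.2] turn z 0.2
```

View pics/w9.png

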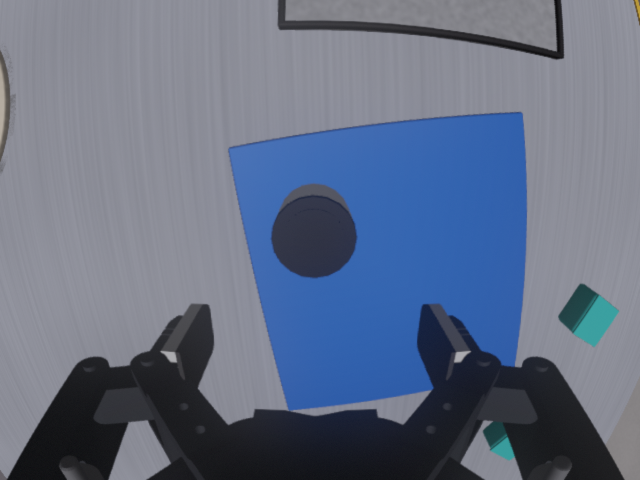

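The soup cup's lid is centred at (314,236) between the open fingers. Next I'll descend and grip it.

>>> jog_arm([
  [1, [-0.0015, -0.0012, 0.03], [0, 0, 0]],
  [1, [0, 0, 0.03], [0, 0, 0]],
  [1, [0, 0, 0.04], [0, 0, 0]],
  [1, [0, 0, 0.04], [0, 0, 0]],
  [1, [0, 0, 0.022], [0, 0, 0]],
  [1, [0, 0, 0], [0, 0, 0]],
  [0.6, [0, 0, 0], [0, 0, 0]],
  [0.4, [0, 0, 0], [0, 0, 0]],
  [0.4, [0, 0, 0], [0, 0, 0]],
  [0.4, [0, 0, 0], [0, 0, 0]],
], squeeze=40)

```text
time: 28.08
position: [0.4375, -0.1551, 0.0205]
ee_rot: [0.719, 0.695, 0.001, 0.001]
wrist_force: [0.9, 0.5, 7.0]
opening: 0.0611
grip_force: 44.0
```

Run:
```python
from h import *
goto(.5475,.086,.138,-2.1)
```

```text
t 28.07 at [ 0.4375 -0.1551  0.0205] yaw -2.0 tilt [-9.0e-04  2.8e-03 -1.0e+00] -> shift mm [ 244.7  101.8 -117.4] turn z 0.1
```

>>> jog_arm([
  [0.4, [0, 0, -0.02], [0, 0, 0]],
  [0.4, [0, 0, -0.05], [0, 0, 0]],
  [0.4, [0, 0, -0.05], [0, 0, 0]],
  [0.4, [0.02, 0.008, 0], [0, 0, 0]],
  [0.4, [0.041, 0.017, 0], [0, 0, 0]],
  [0.4, [0.041, 0.017, 0], [0, 0, 0]],
  [0.4, [0.041, 0.017, 0], [0, 0, 0]],
  [0.4, [0.041, 0.017, 0], [0, 0, 0]],
  [0.4, [0.041, 0.017, 0], [0, 0, 0]],
  [0.4, [0.0197, 0.009, 0], [0, 0, 0]],
])

```text
time: 29.32
position: [0.5473, 0.088, 0.1392]
ee_rot: [0.719, 0.695, 0.0, -0.0]
wrist_force: [-0.4, -0.4, -2.0]
opening: 0.0608
grip_force: 44.6
```

>>> jog_arm([
  [0.4, [0, 0, 0], [0, 0, 0]],
  [0.4, [0, 0, 0], [0, 0, 0]],
  [0.4, [0, 0, 0], [0, 0, 0]],
])

```text
time: 29.7
position: [0.5463, 0.085, 0.1393]
ee_rot: [0.72, 0.694, -0.0, -0.0]
wrist_force: [-0.7, -0.6, -1.3]
opening: 0.0613
grip_force: 44.6
```

Run:
```python
from h import *
goto(.5475,.086,.019,-2.1)
```

```text
t 29.7 at [0.5463 0.085  0.1393] yaw -2.1 tilt [-5.e-04 -6.e-04 -1.e+00] -> shift mm [  1.1   1.2 120.3] turn z 0.0
```

>>> jog_arm([
  [0.4, [0.001, 0.001, 0.03], [0, 0, 0]],
  [0.4, [0, 0, 0.035], [0, 0, 0]],
  [0.4, [0, 0, 0.025], [0, 0, 0]],
  [0.4, [0, 0, 0.015], [0, 0, 0]],
  [0.4, [0, 0, 0.008], [0, 0, 0]],
  [0.4, [0, 0, 0.004], [0, 0, 0]],
  [0.4, [0, 0, 0.002], [0, 0, 0]],
  [0.4, [0, 0, 0.001], [0, 0, 0]],
  [0.4, [0, 0, 0], [0, 0, 0]],
])

```text
time: 30.82
position: [0.5482, 0.0872, 0.0197]
ee_rot: [0.719, 0.695, 0.0, 0.0]
wrist_force: [-0.8, -0.7, -2.2]
opening: 0.0611
grip_force: 44.6
```

>>> jog_arm([
  [0.8, [0, 0, 0.001], [0, 0, 0]],
  [0.9, [0, 0, 0], [0, 0, 0]],
  [0.9, [0, 0, 0], [0, 0, 0]],
  [0.9, [0, 0, -0.02], [0, 0, 0]],
  [0.9, [0, 0, -0.04], [0, 0, 0]],
  [0.95, [0, 0, -0.05], [0, 0, 0]],
  [0.95, [0, 0, -0.06], [0, 0, 0]],
  [0.95, [0, 0, 0], [0, 0, 0]],
  [0.95, [0, 0, 0], [0, 0, 0]],
  [0.95, [0, 0, 0], [0, 0, 0]],
])

```text
time: 32.08
position: [0.5467, 0.0871, 0.1865]
ee_rot: [0.719, 0.695, -0.001, -0.001]
wrist_force: [-0.6, 0.6, -1.2]
opening: 0.0812
grip_force: 0.0
```

Run:
```python
from mw import *
o=get_obs(); c=camera("wrist"); im=c["pixels"]; save("w10.png",im)
try: lid(c,o,(240,140,400,290),(0,0,0),(180,120,70),.068)
except Exception as e: print(e)
print(o["position"],o["opening"])
```

```text
ctr [547.9  88.6] size [59.7 61.2] long axis 88.1 circle [array([547.9,  88.4]), np.float64(30.9)]
[0.546684   0.08711972 0.18649447] 0.08123327088570399
```

View pics/w10.png

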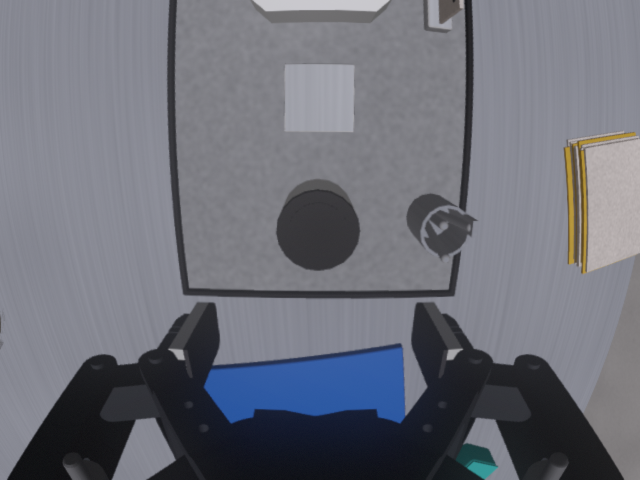

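The soup cup stands in front of the beaker, with its lid at (318,230) and the beaker at (440,232), midway between the rims. All four dishes are placed, so I'm handing the job in.

```bash
python3 -c "
from station import finish_job
print(finish_job())"
```

```text
the job is handed in; nothing more can be done
None
```

All four dishes are on the serving tray and the job is handed in at about 32 s: by my camera measurements the meal tray, soup cup and dessert tub were within about 5 mm of their places and the sauce pot about 3 mm off centre on the meal tray, but the hand-in returned no verdict.

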